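# Unclamp the Morse paddle from its travel cradle

## Robot

A 6-joint arm with a two-finger parallel gripper is mounted at the origin on the work surface. World frame = base frame: x ahead of the robot, y to its left, z up, the work surface at z = 0. Lengths are in m, angles in rad, forces in N, time in s.
With the tool pointing down it reaches from about 0.325 to 0.925 m from the base axis. Payload 3.1 kg.
Tool frame: the origin (TCP) lies midway between the tips of the shut fingers; the grasp point (between the pads) lies 19 mm behind it; z points along the fingers, y is the line along which they close (so a half turn about z gives the same grasp; the last joint's range is limited). The gripper opens to 85 mm and grips with 20 to 120 N. Pads are 22 mm wide; open, the fingers measure 114 mm over their backs; the gripper's body (76 mm by 85 mm) begins 54 mm behind the grasp point. The pads swing forward as they close: fully open they stand 13 mm farther back than shut.
Start: joints at [1.074, 0.217, 1.613, -0, 1.311, -0.112], TCP at [0.235, 0.579, 0.231] pointing down, gripper open.
Joint ranges: [-2.75, 2.75], [-0.78, 2.1], [0.31, 2.55], [-1.13, 4.27], [0.13, 2.63], [-2.58, 2.58]. Speed limits (rad/s): [2.79, 2.79, 3.14, 3.14, 3.14, 3.14].

## Interface

Orientations are given as a 3x3 rotation matrix whose columns are the frame's x, y, z axes.
In Python, from rig import env gives the robot as it stands. The module is installed in compiled form; this text tells all that it offers.
- The arm moves only by the shell command python3 -m creep 'ROWS'. ROWS is JSON, a list of rows, each an object of numbers: "x", "y", "z": the shift along the tool's x, y, z in units of 20 mm (1.0 is 20 mm); "ax", "ay", "az": the turn, a rotation vector about the tool's x, y, z in units of pi/2 rad (1.0 is pi/2 rad); "grip": the closure, from 0 (fully open) to 1 (shut). In form: [{"x": .., "y": .., "z": .., "ax": .., "ay": .., "az": .., "grip": ..}, ...]. A call has 1 to 5 rows; each row shifts and turns the commanded pose from where the row before left it, along the tool's axes as they then stand; what a row does not reach is not made up. A row lasts 1/10 s, in which the tool goes at most 50 mm and 8.59 degrees, less where a joint would pass 70% of its speed; a pose out of reach is approached as far as the arm can. A call with a number of a shift or a turn outside -1 to 1 is refused whole. A call with a gripper value outside its range is refused whole. The fingers move at their own pace and stop on an object; the grip force is fixed at half the most. Time passes only in rows, so rows that do not move let the fingers close. It gives the time, the measured TCP pose, the force, the opening and the grip force at its end, in the units of the state.
- env.read_state(): the state, without advancing time (a new reading comes with each control period).
- env.read_camera(name): name is "side" or "top" or "wrist"; returns (picture, depth): 400x640x3 uint8, red, green, blue; 400x640 float32, m along the optical axis (not along the pixel's ray), 0 where there is no reading.
- env.get_calibration(name): a dict with "mtx" (3x3 intrinsics, pixels), "dist" ([k1, k2, p1, p2, k3] as OpenCV has them; the pictures are not rectified), "extrinsics" (4x4, takes a point from camera to world coordinates); the wrist camera has in their place "tool_from_camera" (4x4, takes a point from camera to tool coordinates, whose origin is the TCP and whose axes are the flange's). Camera axes: x right, y up, looking along -z (the intrinsics and any distortion apply to the point x, -y, -z); pixel columns grow to the right and rows downward; lengths in m; the calibration is good to about 2 mm. A picture is of the moment at which its call begins: read the wrist's pose just before it. get_calibration takes no time and is no camera call.
- env.finish_job(): hands the job in; it is judged then, once.
Trained networks look in the newest picture that a camera, given by its name, has taken for a name from the list of things; names that differ only in an ending like _2 or _b are one class to them, and where a whole thing is asked for, a point or a joint stands for the part that bears it (a point fixed in the world has none). Each returns a list of dicts, best first, with "score" (0 to 1); they miss things now and then, are a little off and sometimes report something else, mostly with a low value. They report only what shows in the picture. A call takes as long as a camera call. They do not tell look-alikes from the thing itself.
- env.look_for(camera, name): "rect" ([left, top, right, bottom] in pixels, round what is visible of it).
- env.regions_of(camera, name): "pixels" (400x640 bool, what is visible of it) and "rect" ([left, top, right, bottom] in pixels, round what is visible of it).
The state is a dict: "time_s": time; "qpos": joint angles; "qd": joint speeds; "joint_torque": joint torques, N m; "ee_pos": TCP position; "ee_rot": TCP orientation; "contact_force": force on the tool from outside, world axes, zero at the start; "moment": the same for the moment, N m; "opening": finger opening in m; "grip_force": force on a finger pad.
Only numpy, scipy, OpenCV 4.12 (cv2) and the standard library are available. Lean on these libraries where they do the work, as an engineer would, in place of code of your own. Each camera call takes 0.05 s, during which the arm holds its last target. There are 200 camera calls.

## Task

We have parked and want to go on the air: lift the sprung hold-down bar of the travel cradle until it stays open by itself and let go of it, then take the Morse paddle out by its base, not by its levers. Set the paddle down gently, not dropped, on its feet in the middle of the grey mat, squared up with it and with the finger pieces towards your side of the bench. Leave the bar standing open and everything else on the bench where it is.

Things in the scene. Friction and masses are not known exactly. Their poses are not given: they have to be found in the camera images.
- cradle: Grey sheet-steel travel cradle, fixed. Origin on the bench under the paddle's place; x points back to the hinge, y left, z up. Pan 4 mm thick, x -56 to 104, y -64 to 64 mm. Lips 8 mm above the pan locate the paddle with 2 mm play: front, back, and short ones at both sides at x = -33 and 33 mm (free for fingers between). Two ears, x 58 to 98, y = -54 and 54 mm, 94 mm high, springs outside.
- bail (a joint): Hold-down bar's angle, rad: 0 = shut, rubber pad pressing on the paddle's bridge; grows as the front grip is lifted up and back about the hinge; stop at 1.83. Over-centre springs: below about 1.2 they pull it shut (at the grip 8 N at first, less as it rises), above it they pull it open with up to 6 N and hold it at the stop. Damped hinge, 0.4 N m per rad/s.
- bail_grip (a point): Middle of the bar's front grip: black round sleeve, 14 mm diameter, 78 mm long, along the cradle's y, 186 mm from the hinge axis. Shut, it is at cradle x = -118, z = 70 mm, nothing under it. Steel rods 7 mm thick at y = -47 and 47 mm run from it to the hinge; the strap with the pad is 63 mm from the hinge. It does not spin on the bar but turns between pads pinching at about 25 N.
- bail_hinge (a point): Point on the hinge axis (parallel to the cradle's y axis), in the cradle's frame at x = 68, y = 0, z = 70 mm.
- paddle: Loose Morse paddle, 0.45 to 0.75 kg. Origin under its feet's centre; x to its back, y left, z up. Rubber feet 3 mm high; dark steel base 76 (x) by 54 mm (y), 3 to 27 mm high, mass centred in it; brass posts and bridge above, within 26 mm of y = 0, to 55 mm high. At first it stands on the pan (4 mm above the bench), axes along the cradle's. Grip the base low across y at x = 0.
- paddle_levers: The paddle's two thin levers and black finger pieces (same frame as the paddle): x -58 to +30 mm, y -11 to +11 mm, 27 to 49 mm high. Delicate: not to be gripped or pushed on.
- paddle_front (a point): Front end of the finger pieces, 58 mm in front of the paddle's origin and 38 mm above its feet.
- mat: Grey felt mat lying flat, 170 mm (x) by 140 mm (y), 3 mm thick, fixed. Origin under its centre; x points away from the operator, so its front edge is the one at -x.
- cup: Empty paper cup, 82 mm across and 105 mm high, standing between cradle and mat. Bystander.
- keyer: Aluminium keyer box 105 x 85 x 47 mm with a knob and a switch. Bystander.
- mouse: Black computer mouse 104 x 58 x 33 mm. Bystander.
- handheld: Handheld radio standing in a desk foot, 70 mm wide, 110 mm high plus aerial to 205 mm. Bystander.
- microphone: Black hand microphone lying down, 100 x 70 x 36 mm. Bystander.
Mind the look-alikes: they are no part of the job. Of the things that look like the paddle, take the one that is nearest to the robot's base at the start.

How it is judged:
On the way, in this order (a step that is already met when the one before it is completed fails the run):
1. The hold-down bar stands open by itself, let go, with the paddle still in the cradle (value of joint bail above 1.6 rad and contact force between each of the fingers, the arm and bail below 0.2 N and distance between paddle and cradle below 0.015 m), for 0.3 s.
2. The paddle is lifted clear of the cradle while the bar stays open (z of paddle in the frame of cradle above 0.03 m and value of joint bail above 1.5 rad), for 0.1 s.
At the end, for the whole second after the job is handed in: The paddle stands upright and still on its feet on the mat, its centre within 30 mm of the mat's centre along each of the mat's axes, turned no more than 0.3 rad from square with the finger pieces towards the mat's front edge (the operator's side), and the hold-down bar stands open (above 1.6 rad) (x of paddle in the frame of mat between -0.03 and 0.03 m and y of paddle in the frame of mat between -0.03 and 0.03 m and z of paddle in the frame of mat below 0.008 m and angle between paddle's own z axis and vertical below 0.08 rad and angle between the x axis of paddle and the x axis of mat, either way round below 0.3 rad and x of paddle_front in the frame of mat below 0 m and linear speed of paddle below 0.02 m/s and angular speed of paddle below 0.1 rad/s and value of joint bail above 1.6 rad); the robot touches nothing.
It fails at once if The paddle is pulled out from under the bar, or the bar falls shut behind it (paddle more than 20 mm from its start with the bar below 1.3 rad) (distance of paddle from where it was at the start of the episode above 0.02 m and value of joint bail below 1.3 rad).
It fails at once if The levers or finger pieces are gripped or pushed with more than 4 N (contact force between any of the fingers, the arm and paddle_levers above 4 N).
It fails at once if The paddle is dropped or thrown onto the mat or bench (faster than 0.4 m/s within 20 mm of it) (height (world z) of paddle below 0.023 m and linear speed of paddle above 0.4 m/s).
It fails at once if A bystander is displaced by more than 25 mm (distance of any of cup, keyer, mouse, handheld, microphone from where it was at the start of the episode above 0.025 m).
It also fails if it takes over 64 s, if anything falls off the work surface, if the arm or the gripper's body presses on something with over 40 N, if the wrist force passes 120 N, or if a joint passes its speed limit or range.

## Working session

There is one attempt and no reset: what is moved stays moved. The work goes in short steps, Python scripts to look and compute and a shell command to move; the robot and the scene stay as the last step left them, time stands still between calls to the robot, and variables do not carry over. Pictures are saved under pics/ and viewed, at most 10 in all, crops included, and the job is handed in when it is done.

```bash
mkdir -p pics
cat > h.py <<'E'
import numpy as np,cv2
from rig import env
def pts(cam,d,mask=None):
    c=env.get_calibration(cam);K=np.array(c["mtx"]);D=np.array(c["dist"])
    if "extrinsics" in c: T=np.array(c["extrinsics"])
    else:
        s=env.read_state();W=np.eye(4);W[:3,:3]=s["ee_rot"];W[:3,3]=s["ee_pos"];T=W@np.array(c["tool_from_camera"])
    m=(d>0) if mask is None else (d>0)&mask
    v,u=np.nonzero(m);z=d[v,u]
    n=cv2.undistortPoints(np.stack([u,v],1).astype(np.float64)[:,None],K,D)[:,0]
    P=np.stack([n[:,0]*z,-n[:,1]*z,-z],1)
    return P@T[:3,:3].T+T[:3,3],u,v
def save(n,im): cv2.imwrite("pics/"+n+".png",im[...,::-1])
E
python3 - <<'E'
from h import *
np.set_printoptions(precision=3,suppress=True)
for cam in ("top","side"):
    im,d=env.read_camera(cam);save(cam+"0",im)
    for n in ("cradle","paddle","mat","bail_grip","cup","keyer","mouse","handheld","microphone","paddle_levers"):
        for r in env.regions_of(cam,n):
            if r["score"]<.3: continue
            P,_,_=pts(cam,d,r["pixels"]); 
            if len(P): print(cam,n,round(r["score"],2),r["rect"],np.median(P,0),np.percentile(P,2,axis=0),np.percentile(P,98,axis=0))
print(env.read_state())
E
```

```text
top cradle 0.56 [214.1, 167.8, 266.6, 243.4] [0.547 0.273 0.007] [ 0.414  0.204 -0.001] [0.634 0.343 0.082]
top paddle 0.85 [173.5, 156.2, 199.1, 183.6] [0.644 0.448 0.029] [0.608 0.416 0.009] [0.683 0.483 0.058]
top paddle 0.7 [229.6, 196.0, 251.4, 219.4] [0.51  0.265 0.031] [0.482 0.243 0.007] [0.555 0.291 0.053]
top mat 0.95 [379.7, 175.2, 433.5, 231.5] [ 0.555 -0.263  0.002] [ 0.473 -0.337 -0.003] [ 0.64  -0.189  0.007]
top bail_grip 0.66 [215.0, 175.0, 260.1, 243.2] [0.508 0.268 0.071] [ 0.408  0.2   -0.001] [0.601 0.336 0.079]
top cup 0.68 [313.5, 177.6, 340.2, 205.9] [0.582 0.004 0.045] [ 0.529 -0.032 -0.   ] [0.604 0.038 0.106]
top keyer 0.85 [313.0, 132.1, 345.7, 173.7] [ 0.703 -0.006  0.045] [ 0.654 -0.052  0.001] [0.762 0.043 0.05 ]
top mouse 0.65 [406.3, 246.6, 429.3, 278.9] [ 0.356 -0.276  0.025] [ 0.309 -0.314  0.002] [ 0.404 -0.246  0.036]
top mouse 0.33 [228.5, 189.2, 248.1, 223.9] [0.517 0.267 0.032] [0.482 0.24  0.011] [0.57  0.297 0.055]
top handheld 0.6 [138.2, 188.4, 184.6, 223.1] [0.507 0.488 0.094] [0.482 0.467 0.015] [0.541 0.519 0.193]
top microphone 0.81 [47
[... 1782 characters left out ...]
 [ 0.54  -0.522  0.028] [ 0.502 -0.56   0.011] [ 0.592 -0.485  0.034]
side paddle_levers 0.64 [262.0, 167.3, 272.8, 174.5] [0.493 0.265 0.041] [0.47  0.245 0.024] [0.529 0.277 0.053]
{'time_s': 1.1, 'qpos': array([ 1.074,  0.217,  1.613, -0.   ,  1.311, -0.112]), 'qd': array([-0.001,  0.001, -0.   ,  0.001,  0.001,  0.   ]), 'joint_torque': array([  0.   , -39.69 , -30.426,  -0.   ,   0.001,   0.   ]), 'ee_pos': array([0.235, 0.579, 0.231]), 'ee_rot': array([[-0.927,  0.375,  0.   ],
       [ 0.375,  0.927,  0.   ],
       [-0.   ,  0.   , -1.   ]]), 'contact_force': array([ 0.277, -0.104,  0.073]), 'moment': array([ 0.055,  0.012, -0.015]), 'grip_force': 0.0, 'opening': 0.08538499387795888}
```

Run:
```python
from h import *
np.set_printoptions(precision=3,suppress=True)
im,d=env.read_camera("top")
save("topc",cv2.resize(im[120:290,130:520],None,fx=2,fy=2,interpolation=cv2.INTER_CUBIC))
r=env.regions_of("top","mat")[0];P,_,_=pts("top",d,r["pixels"])
print("mat",cv2.minAreaRect(P[:,:2].astype(np.float32)*1000))
for cam in ("top","side"):
    im,d=env.read_camera(cam);P,_,_=pts(cam,d)
    # grip sleeve
    g=P[(P[:,0]>.36)&(P[:,0]<.43)&(P[:,1]>.19)&(P[:,1]<.35)&(P[:,2]>.055)&(P[:,2]<.09)]
    print(cam,"front bar",len(g),g.mean(0),np.polyfit(g[:,1],g[:,0],1),g[:,1].min(),g[:,1].max())
    b=P[(P[:,0]>.36)&(P[:,0]<.65)&(P[:,1]>.19)&(P[:,1]<.35)&(P[:,2]>.055)&(P[:,2]<.1)]
    print(" bail rect",cv2.minAreaRect(b[:,:2].astype(np.float32)*1000))
    p=P[(P[:,0]>.46)&(P[:,0]<.57)&(P[:,1]>.22)&(P[:,1]<.31)&(P[:,2]>.022)&(P[:,2]<.036)]
    print(" base rect",cv2.minAreaRect(p[:,:2].astype(np.float32)*1000))
```

```text
mat ((558.1372680664062, -263.4417419433594), (143.64849853515625, 171.86390686035156), 75.8691177368164)
top front bar 139 [0.417 0.251 0.074] [-0.132  0.451] 0.1969397593547119 0.29592735961253236
 bail rect ((519.5559692382812, 267.5422058105469), (221.48529052734375, 127.09843444824219), 14.3726806640625)
 base rect ((526.933837890625, 269.8232727050781), (85.71570587158203, 54.27545928955078), 12.185084342956543)
side front bar 90 [0.413 0.243 0.072] [-0.118  0.442] 0.1900341106762493 0.29216251648444735
 bail rect ((514.209716796875, 267.56097412109375), (225.0457763671875, 130.25575256347656), 12.039101600646973)
 base rect ((515.7398071289062, 255.9926300048828), (78.20024108886719, 62.20622253417969), 32.02935791015625)
```

View pics/topc.png

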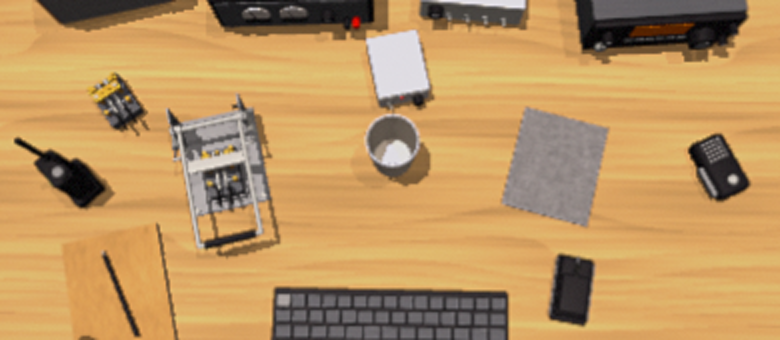

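```bash
python3 -m creep '[{"az":0.087},{"az":0.087},{"az":0.087},{"az":0.087},{"az":0.087}]' >/dev/null
python3 -m creep '[{"az":0.087},{"az":0.088},{"x":-0.96,"y":0.25},{"x":-0.96,"y":0.25},{"x":-0.96,"y":0.25}]' >/dev/null
python3 -m creep '[{"x":-0.96,"y":0.25},{"x":-0.96,"y":0.25},{"x":-0.96,"y":0.25},{"x":-0.96,"y":0.25},{"x":-0.96,"y":0.25}]' >/dev/null
python3 -m creep '[{"x":-0.96,"y":0.25},{"x":-0.96,"y":0.25},{"x":-0.96,"y":0.25},{"x":-0.96,"y":0.25},{"x":-0.96,"y":0.25}]' >/dev/null
python3 -m creep '[{"x":-0.96,"y":0.25},{"x":-0.96,"y":0.25},{"x":-0.96,"y":0.25},{"x":-0.96,"y":0.25},{"x":-0.96,"y":0.25}]'
python3 -m creep '[{"x":-0.96,"y":0.25},{}]'
python3 - <<'E'
from h import *
np.set_printoptions(precision=3,suppress=True)
s=env.read_state();print(s["qpos"],s["ee_pos"],s["ee_rot"],s["time_s"])
im,d=env.read_camera("wrist");save("w1",im);np.save("w1.npy",d)
print(np.array(env.get_calibration("wrist")["tool_from_camera"]))
P,u,v=pts("wrist",d)
g=P[(P[:,2]>.06)&(P[:,2]<.085)&(P[:,0]<.65)&(P[:,0]>.36)&(P[:,1]>.15)&(P[:,1]<.37)]
print(len(g),cv2.minAreaRect(g[:,:2].astype(np.float32)*1000))
for n in ("bail_grip","paddle","cradle"):
  for r in env.regions_of("wrist",n):
    Q,_,_=pts("wrist",d,r["pixels"]);print(n,r["score"],r["rect"],np.median(Q,0))
E
```

```text
[ 1.074  0.217  1.613  0.     1.311 -0.112] [0.235 0.579 0.231] [[-0.927  0.375 -0.   ]
 [ 0.375  0.927 -0.   ]
 [ 0.    -0.    -1.   ]] 1.3
[[-0.001  0.951  0.309  0.079]
 [ 1.     0.001 -0.001  0.   ]
 [-0.001  0.309 -0.951 -0.143]
 [ 0.     0.     0.     1.   ]]
0 ((0.0, 0.0), (0.0, 0.0), 0.0)invalid input
invalid input
invalid input
invalid input
invalid input
invalid input
```

View pics/w1.png

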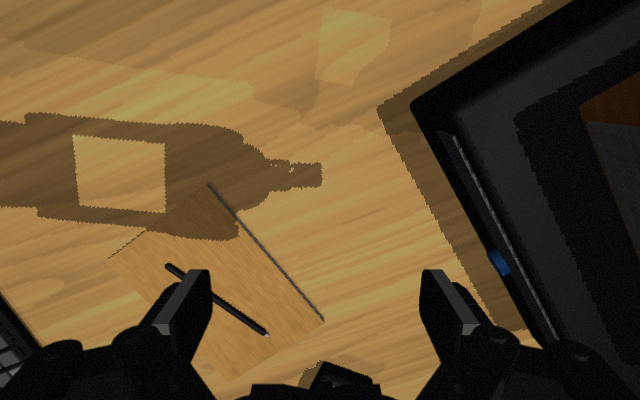

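```bash
python3 -m creep '[{"x":0,"y":0,"z":0,"ax":0,"ay":0,"az":0.087,"grip":0},{"x":0,"y":0,"z":0,"ax":0,"ay":0,"az":0.087,"grip":0},{"x":0,"y":0,"z":0,"ax":0,"ay":0,"az":0.087,"grip":0},{"x":0,"y":0,"z":0,"ax":0,"ay":0,"az":0.087,"grip":0},{"x":0,"y":0,"z":0,"ax":0,"ay":0,"az":0.087,"grip":0}]'
python3 -m creep '[{"x":0,"y":0,"z":0,"ax":0,"ay":0,"az":0.087,"grip":0},{"x":0,"y":0,"z":0,"ax":0,"ay":0,"az":0.088,"grip":0},{"x":-0.96,"y":0.25,"z":0,"ax":0,"ay":0,"az":0,"grip":0},{"x":-0.96,"y":0.25,"z":0,"ax":0,"ay":0,"az":0,"grip":0},{"x":-0.96,"y":0.25,"z":0,"ax":0,"ay":0,"az":0,"grip":0}]'
```

```text
time_s: 2.0
ee_pos: [0.2346, 0.5793, 0.2313]
ee_rot: [[-0.477, 0.879, -0.0], [0.879, 0.477, -0.0], [-0.0, -0.0, -1.0]]
contact_force: [0.3, -0.6, 0.3]
opening: 0.0854
grip_force: 0.0
time_s: 2.5
ee_pos: [0.2627, 0.5255, 0.2312]
ee_rot: [[-0.226, 0.974, 0.0], [0.974, 0.226, -0.0], [-0.0, -0.0, -1.0]]
contact_force: [-0.3, -0.2, 0.9]
opening: 0.085
grip_force: 0.0
```

Works with full rows. 16 more.

```bash
python3 -m creep '[{"x":-0.96,"y":0.25,"z":0,"ax":0,"ay":0,"az":0,"grip":0},{"x":-0.96,"y":0.25,"z":0,"ax":0,"ay":0,"az":0,"grip":0},{"x":-0.96,"y":0.25,"z":0,"ax":0,"ay":0,"az":0,"grip":0},{"x":-0.96,"y":0.25,"z":0,"ax":0,"ay":0,"az":0,"grip":0},{"x":-0.96,"y":0.25,"z":0,"ax":0,"ay":0,"az":0,"grip":0}]' >/dev/null
python3 -m creep '[{"x":-0.96,"y":0.25,"z":0,"ax":0,"ay":0,"az":0,"grip":0},{"x":-0.96,"y":0.25,"z":0,"ax":0,"ay":0,"az":0,"grip":0},{"x":-0.96,"y":0.25,"z":0,"ax":0,"ay":0,"az":0,"grip":0},{"x":-0.96,"y":0.25,"z":0,"ax":0,"ay":0,"az":0,"grip":0},{"x":-0.96,"y":0.25,"z":0,"ax":0,"ay":0,"az":0,"grip":0}]' >/dev/null
python3 -m creep '[{"x":-0.96,"y":0.25,"z":0,"ax":0,"ay":0,"az":0,"grip":0},{"x":-0.96,"y":0.25,"z":0,"ax":0,"ay":0,"az":0,"grip":0},{"x":-0.96,"y":0.25,"z":0,"ax":0,"ay":0,"az":0,"grip":0},{"x":-0.96,"y":0.25,"z":0,"ax":0,"ay":0,"az":0,"grip":0},{"x":0,"y":0,"z":0,"ax":0,"ay":0,"az":0,"grip":0}]'
python3 - <<'E'
from h import *
np.set_printoptions(precision=3,suppress=True)
s=env.read_state();print(s["qpos"],s["ee_pos"],s["time_s"])
im,d=env.read_camera("wrist");save("w2",im);np.save("w2.npy",d)
P,u,v=pts("wrist",d)
g=P[(P[:,2]>.06)&(P[:,2]<.085)&(P[:,0]<.65)&(P[:,0]>.36)&(P[:,1]>.15)&(P[:,1]<.37)]
print(len(g),cv2.minAreaRect(g[:,:2].astype(np.float32)*1000))
for n in ("bail_grip","paddle","cradle"):
  for r in env.regions_of("wrist",n):
    Q,_,_=pts("wrist",d,r["pixels"]);print(n,r["score"],r["rect"],np.median(Q,0))
E
```

```text
time_s: 4.0
ee_pos: [0.392, 0.2781, 0.2314]
ee_rot: [[-0.222, 0.975, 0.001], [0.975, 0.222, -0.001], [-0.001, 0.001, -1.0]]
contact_force: [-0.6, 0.4, 0.2]
opening: 0.0855
grip_force: 0.0
[ 0.472 -0.098  1.945 -0.001  1.295  0.247] [0.392 0.278 0.231] 4.0
8975 ((518.546875, 269.2425537109375), (223.3541259765625, 125.49522399902344), 14.260320663452148)
bail_grip 0.61 [326.0, 150.7, 562.2, 283.8] [0.525 0.269 0.072]
paddle 0.91 [574.4, 4.7, 640.0, 90.9] [0.621 0.444 0.028]
cradle 0.56 [328.6, 138.7, 607.1, 289.1] [0.551 0.285 0.041]
```

View pics/w2.png

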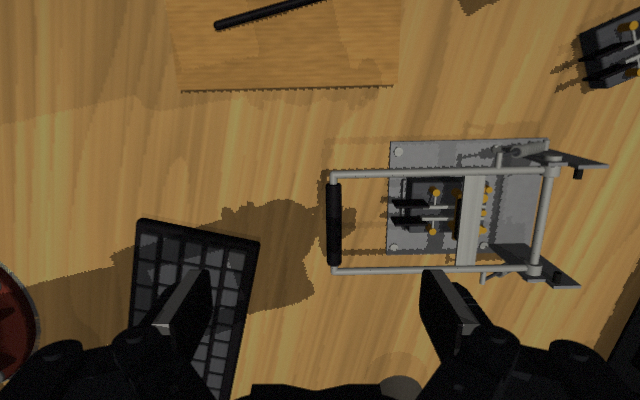

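Run:
```python
from h import *
np.set_printoptions(precision=4,suppress=True)
d=np.load("w2.npy");P,u,v=pts("wrist",d)
def box(a,b,c,e,z0=.06,z1=.085):
    return P[(u>=a)&(u<=b)&(v>=c)&(v<=e)&(P[:,2]>z0)&(P[:,2]<z1)]
s=box(322,346,188,262); sl=np.polyfit(s[:,1],s[:,0],1); print("sleeve",s.mean(0),np.median(s,0),s.min(0),s.max(0),"yaw",np.degrees(np.arctan(-sl[0])))
r1=box(350,450,160,182);r2=box(350,450,262,278)
for r in (r1,r2): print("rod",r.mean(0),r[:,2].max(),np.degrees(np.arctan(np.polyfit(r[:,0],r[:,1],1)[0])))
h=box(530,555,180,255); print("hinge",h.mean(0))
pan=box(380,420,135,260,.0,.009);print("pan", len(pan),pan.min(0),pan.max(0))
yaw=np.radians(13.5);c,n=np.cos(yaw),np.sin(yaw)
for nm,o in (("grip",s.mean(0)),("hinge",h.mean(0))):
    k=-.118 if nm=="grip" else .068
    print("origin from",nm,o[0]-k*c,o[1]-k*n)
E=env.read_state();g=s.mean(0)-E["ee_pos"];print((E["ee_rot"].T@g)/.02)
```

```text
sleeve [0.416  0.2469 0.0751] [0.4159 0.2474 0.0756] [0.4017 0.2084 0.0685] [0.4321 0.2812 0.0788] yaw 13.822592704258621
rod [0.4602 0.3052 0.0727] 0.07552509987148642 14.250701344208114
rod [0.4843 0.2152 0.0722] 0.07493578491853753 14.837848287758392
hinge [0.5945 0.2943 0.0728]
pan 2973 [0.4492 0.189  0.    ] [0.5338 0.3353 0.009 ]
origin from grip 0.5307667540109731 0.27440675841326373
origin from hinge 0.528356206881425 0.27840858769177135
[-1.9361  0.8443  7.81  ]
```

```bash
python3 -m creep '[{"x":0,"y":0,"z":0,"ax":0,"ay":0,"az":-0.018,"grip":0},{"x":0,"y":-0.5,"z":0,"ax":-0.083,"ay":0,"az":0,"grip":0},{"x":0,"y":-0.5,"z":0,"ax":-0.083,"ay":0,"az":0,"grip":0},{"x":0,"y":-0.5,"z":0,"ax":-0.083,"ay":0,"az":0,"grip":0},{"x":0,"y":-0.5,"z":0,"ax":-0.084,"ay":0,"az":0,"grip":0}]'
cat > arc.py <<'E'
from h import *
np.set_printoptions(precision=2,suppress=True)
yaw=np.radians(14.5);C=np.array([.5295,.277,0]);X=np.array([np.cos(yaw),np.sin(yaw),0]);Z=np.array([0,0,1.])
L=.024
def tcp(a,phi):
    s=C+X*(.068-.186*np.cos(a))+Z*(.07+.186*np.sin(a)); return s+L*(X*np.sin(phi)-Z*np.cos(phi))
def toA(t):
    s=env.read_state();return s["ee_rot"].T@(t-s["ee_pos"])/.02
E
python3 - <<'E'
from arc import *
s=env.read_state();z=s["ee_rot"][:,2];print(np.degrees(np.arccos(-z[2])),s["qpos"])
phi=np.radians(30);print("target",tcp(0,phi),"units",toA(tcp(0,phi)))
N=25;a=np.linspace(0,1.75,N+1);p=phi-np.radians(1.8)*np.arange(N+1)
for i in range(N):
    t=tcp(a[i+1],p[i+1])-tcp(a[i],p[i]); y=X*np.cos(p[i])+Z*np.sin(p[i]); z=X*np.sin(p[i])-Z*np.cos(p[i])
    print(i,np.array([t@y,t@z])/.02)
E
```

```text
time_s: 4.7
ee_pos: [0.3534, 0.2715, 0.2246]
ee_rot: [[-0.255, 0.835, 0.488], [0.967, 0.22, 0.13], [0.001, 0.505, -0.863]]
contact_force: [-0.5, -0.6, 0.5]
opening: 0.0852
grip_force: 0.0
30.347192622394367 [ 0.62 -0.51  2.34 -0.25  0.82  0.48]
target [0.43 0.25 0.05] units [-1.96 -1.6   9.22]
0 [ 0.31 -0.55]
1 [ 0.33 -0.54]
2 [ 0.35 -0.52]
3 [ 0.37 -0.51]
4 [ 0.39 -0.49]
5 [ 0.41 -0.48]
6 [ 0.42 -0.46]
7 [ 0.44 -0.44]
8 [ 0.46 -0.42]
9 [ 0.47 -0.4 ]
10 [ 0.49 -0.38]
11 [ 0.5  -0.36]
12 [ 0.52 -0.34]
13 [ 0.53 -0.32]
14 [ 0.54 -0.3 ]
15 [ 0.55 -0.27]
16 [ 0.56 -0.25]
17 [ 0.57 -0.23]
18 [ 0.58 -0.2 ]
19 [ 0.59 -0.18]
20 [ 0.59 -0.16]
21 [ 0.6  -0.13]
22 [ 0.6  -0.11]
23 [ 0.61 -0.08]
24 [ 0.61 -0.06]
```

```bash
python3 -m creep '[{"x":-0.65,"y":-0.55,"z":0,"ax":0,"ay":0,"az":0,"grip":0},{"x":-0.65,"y":-0.55,"z":0.4,"ax":0,"ay":0,"az":0,"grip":0},{"x":-0.65,"y":-0.5,"z":0.8,"ax":0,"ay":0,"az":0,"grip":0},{"x":0,"y":0,"z":0.8,"ax":0,"ay":0,"az":0,"grip":0},{"x":0,"y":0,"z":0.8,"ax":0,"ay":0,"az":0,"grip":0}]'
python3 -m creep '[{"x":0,"y":0,"z":0.9,"ax":0,"ay":0,"az":0,"grip":0},{"x":0,"y":0,"z":0.9,"ax":0,"ay":0,"az":0,"grip":0},{"x":0,"y":0,"z":0.9,"ax":0,"ay":0,"az":0,"grip":0},{"x":0,"y":0,"z":0,"ax":0,"ay":0,"az":0,"grip":0}]'
python3 - <<'E'
from arc import *
s=env.read_state();z=s["ee_rot"][:,2];print(np.degrees(np.arccos(-z[2])),s["qpos"])
print(toA(tcp(0,np.radians(30))))
im,d=env.read_camera("wrist");save("w3",im)
E
```

```text
time_s: 5.2
ee_pos: [0.3635, 0.2332, 0.1587]
ee_rot: [[-0.255, 0.837, 0.484], [0.967, 0.221, 0.127], [-0.0, 0.5, -0.866]]
contact_force: [0.4, 0.4, -0.0]
opening: 0.0853
grip_force: 0.0
time_s: 5.6
ee_pos: [0.3885, 0.2396, 0.1099]
ee_rot: [[-0.255, 0.84, 0.479], [0.967, 0.222, 0.125], [-0.001, 0.495, -0.869]]
contact_force: [-0.4, 0.9, -0.1]
opening: 0.0853
grip_force: 0.0
29.672063639685685 [ 0.47 -0.28  2.43 -0.22  0.49  0.38]
[0.04 0.23 3.63]
```

View pics/w3.png

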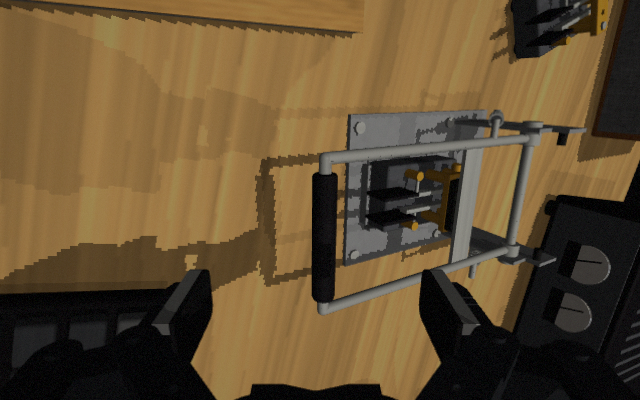

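```bash
python3 -m creep '[{"x":0,"y":0.1,"z":0.9,"ax":0,"ay":0,"az":0,"grip":0},{"x":0,"y":0.1,"z":0.9,"ax":0,"ay":0,"az":0,"grip":0},{"x":0,"y":0,"z":0.9,"ax":0,"ay":0,"az":0,"grip":0},{"x":0,"y":0,"z":0.9,"ax":0,"ay":0,"az":0,"grip":0},{"x":0,"y":0,"z":0,"ax":0,"ay":0,"az":0,"grip":0}]'
python3 - <<'E'
from arc import *
s=env.read_state();z=s["ee_rot"][:,2];print(np.degrees(np.arccos(-z[2])),s["qpos"])
print(toA(tcp(0,np.radians(30))))
E
```

```text
time_s: 6.15
ee_pos: [0.4276, 0.2499, 0.0512]
ee_rot: [[-0.254, 0.839, 0.482], [0.967, 0.221, 0.126], [-0.001, 0.498, -0.867]]
contact_force: [0.1, 0.3, 0.5]
opening: 0.0857
grip_force: 0.0
29.84676683075449 [ 0.45 -0.03  2.37 -0.32  0.3   0.47]
[ 0.04 -0.07  0.08]
```

```bash
for i in 1 2; do python3 -m creep '[{"x":0,"y":0,"z":0,"ax":0,"ay":0,"az":0,"grip":1},{"x":0,"y":0,"z":0,"ax":0,"ay":0,"az":0,"grip":1},{"x":0,"y":0,"z":0,"ax":0,"ay":0,"az":0,"grip":1},{"x":0,"y":0,"z":0,"ax":0,"ay":0,"az":0,"grip":1},{"x":0,"y":0,"z":0,"ax":0,"ay":0,"az":0,"grip":1}]'; done
```

```text
time_s: 6.65
ee_pos: [0.4261, 0.2491, 0.0511]
ee_rot: [[-0.252, 0.84, 0.48], [0.968, 0.219, 0.125], [-0.0, 0.496, -0.868]]
contact_force: [3.1, 3.5, 4.8]
opening: 0.0127
grip_force: 45.2
time_s: 7.15
ee_pos: [0.4262, 0.2492, 0.0512]
ee_rot: [[-0.253, 0.84, 0.481], [0.968, 0.22, 0.125], [-0.001, 0.497, -0.868]]
contact_force: [-7.3, -1.9, 6.2]
opening: 0.0121
grip_force: 58.3
```

Gripped. First third of the arc.

```bash
python3 -m creep '[{"x":0,"y":0.31,"z":-0.55,"ax":0.02,"ay":0,"az":0,"grip":1},{"x":0,"y":0.33,"z":-0.54,"ax":0.02,"ay":0,"az":0,"grip":1},{"x":0,"y":0.35,"z":-0.52,"ax":0.02,"ay":0,"az":0,"grip":1},{"x":0,"y":0.37,"z":-0.51,"ax":0.02,"ay":0,"az":0,"grip":1},{"x":0,"y":0.39,"z":-0.49,"ax":0.02,"ay":0,"az":0,"grip":1}]'
python3 -m creep '[{"x":0,"y":0.41,"z":-0.48,"ax":0.02,"ay":0,"az":0,"grip":1},{"x":0,"y":0.42,"z":-0.46,"ax":0.02,"ay":0,"az":0,"grip":1},{"x":0,"y":0.44,"z":-0.44,"ax":0.02,"ay":0,"az":0,"grip":1},{"x":0,"y":0.46,"z":-0.42,"ax":0.02,"ay":0,"az":0,"grip":1},{"x":0,"y":0.47,"z":-0.40,"ax":0.02,"ay":0,"az":0,"grip":1}]'
python3 - <<'E'
from arc import *
print(toA(tcp(.7,np.radians(12))))
E
```

```text
time_s: 7.65
ee_pos: [0.4324, 0.2507, 0.1111]
ee_rot: [[-0.252, 0.907, 0.338], [0.968, 0.237, 0.088], [-0.0, 0.349, -0.937]]
contact_force: [4.7, 1.8, -12.8]
opening: 0.0118
grip_force: 58.4
time_s: 8.15
ee_pos: [0.4565, 0.2568, 0.1637]
ee_rot: [[-0.253, 0.95, 0.182], [0.968, 0.249, 0.046], [-0.001, 0.188, -0.982]]
contact_force: [-7.4, -2.4, -4.0]
opening: 0.0121
grip_force: 58.6
[ 0.06  0.34 -0.07]
```

```bash
python3 -m creep '[{"x":0,"y":0.49,"z":-0.38,"ax":0.02,"ay":0,"az":0,"grip":1},{"x":0,"y":0.50,"z":-0.36,"ax":0.02,"ay":0,"az":0,"grip":1},{"x":0,"y":0.52,"z":-0.34,"ax":0.02,"ay":0,"az":0,"grip":1},{"x":0,"y":0.53,"z":-0.32,"ax":0.02,"ay":0,"az":0,"grip":1},{"x":0,"y":0.54,"z":-0.30,"ax":0.02,"ay":0,"az":0,"grip":1}]'
python3 -m creep '[{"x":0,"y":0.55,"z":-0.27,"ax":0.02,"ay":0,"az":0,"grip":1},{"x":0,"y":0.56,"z":-0.25,"ax":0.02,"ay":0,"az":0,"grip":1},{"x":0,"y":0.57,"z":-0.23,"ax":0.02,"ay":0,"az":0,"grip":1},{"x":0,"y":0.58,"z":-0.20,"ax":0.02,"ay":0,"az":0,"grip":1},{"x":0,"y":0.59,"z":-0.18,"ax":0.02,"ay":0,"az":0,"grip":1}]'
python3 - <<'E'
from arc import *
print(toA(tcp(1.4,np.radians(-6))))
E
```

```text
time_s: 8.65
ee_pos: [0.5019, 0.2684, 0.2096]
ee_rot: [[-0.254, 0.967, 0.032], [0.967, 0.254, 0.006], [-0.003, 0.033, -0.999]]
contact_force: [-13.5, -5.3, 11.7]
opening: 0.0121
grip_force: 58.5
time_s: 9.15
ee_pos: [0.563, 0.2839, 0.2342]
ee_rot: [[-0.253, 0.962, -0.104], [0.967, 0.251, -0.03], [-0.003, -0.109, -0.994]]
contact_force: [-3.0, -3.8, 6.2]
opening: 0.0117
grip_force: 60.8
[0.09 0.01 0.24]
```

```bash
python3 -m creep '[{"x":0,"y":0.59,"z":-0.16,"ax":0.02,"ay":0,"az":0,"grip":1},{"x":0,"y":0.60,"z":-0.13,"ax":0.02,"ay":0,"az":0,"grip":1},{"x":0,"y":0.60,"z":-0.11,"ax":0.02,"ay":0,"az":0,"grip":1},{"x":0,"y":0.61,"z":-0.08,"ax":0.02,"ay":0,"az":0,"grip":1},{"x":0,"y":0.61,"z":-0.06,"ax":0.02,"ay":0,"az":0,"grip":1}]'
python3 -m creep '[{"x":0,"y":0,"z":0,"ax":0,"ay":0,"az":0,"grip":1},{"x":0,"y":0,"z":0,"ax":0,"ay":0,"az":0,"grip":1}]'
python3 - <<'E'
from arc import *
print(toA(tcp(1.75,np.radians(-15))))
im,d=env.read_camera("wrist");save("w4",im)
E
```

```text
time_s: 9.65
ee_pos: [0.6234, 0.2992, 0.233]
ee_rot: [[-0.252, 0.935, -0.251], [0.968, 0.243, -0.068], [-0.003, -0.26, -0.966]]
contact_force: [3.2, -3.2, 1.5]
opening: 0.0119
grip_force: 62.7
time_s: 9.85
ee_pos: [0.6251, 0.2996, 0.2326]
ee_rot: [[-0.252, 0.936, -0.245], [0.968, 0.243, -0.066], [-0.003, -0.254, -0.967]]
contact_force: [5.6, -2.4, 0.4]
opening: 0.0118
grip_force: 62.9
[ 0.1  -0.12  0.18]
```

View pics/w4.png

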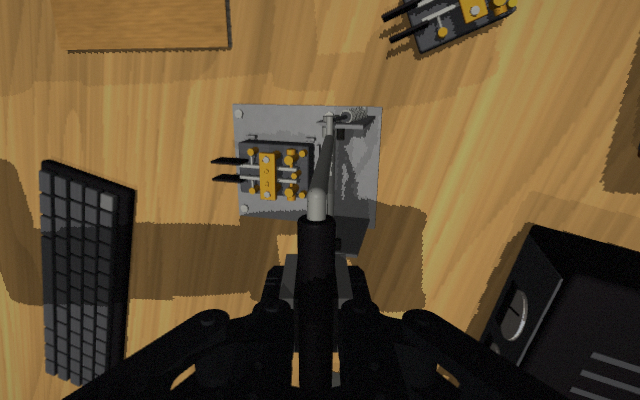

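```bash
python3 -m creep '[{"x":0,"y":0,"z":0,"ax":0,"ay":0,"az":0,"grip":0},{"x":0,"y":0,"z":0,"ax":0,"ay":0,"az":0,"grip":0},{"x":0,"y":0,"z":0,"ax":0,"ay":0,"az":0,"grip":0},{"x":0,"y":0,"z":0,"ax":0,"ay":0,"az":0,"grip":0},{"x":0,"y":0,"z":0,"ax":0,"ay":0,"az":0,"grip":0}]'
python3 -m creep '[{"x":0,"y":0.1,"z":-0.9,"ax":0,"ay":0,"az":0,"grip":0},{"x":0,"y":0,"z":-0.9,"ax":0,"ay":0,"az":0,"grip":0},{"x":0,"y":0,"z":-0.9,"ax":0,"ay":0,"az":0,"grip":0},{"x":0,"y":0,"z":-0.9,"ax":0,"ay":0,"az":0,"grip":0},{"x":0,"y":0,"z":-0.5,"ax":0,"ay":0,"az":0,"grip":0}]'
python3 - <<'E'
from h import *
np.set_printoptions(precision=3,suppress=True)
print(env.read_state()["qpos"])
for cam in ("top","side"):
    im,d=env.read_camera(cam)
    P,_,_=pts(cam,d);g=P[(P[:,2]>.12)&(P[:,2]<.245)&(abs(P[:,0]-.6)<.08)&(abs(P[:,1]-.29)<.07)];print(cam,len(g),[ (round(z,3),g[abs(g[:,2]-z)<.01].mean(0)) for z in (.14,.18,.22,.24)])
E
```

```text
time_s: 10.4
ee_pos: [0.6215, 0.3011, 0.2327]
ee_rot: [[-0.254, 0.934, -0.252], [0.967, 0.245, -0.066], [0.001, -0.26, -0.966]]
contact_force: [0.6, -1.4, 0.1]
opening: 0.0829
grip_force: 0.0
time_s: 10.9
ee_pos: [0.645, 0.3071, 0.3135]
ee_rot: [[-0.254, 0.935, -0.249], [0.967, 0.245, -0.065], [0.001, -0.257, -0.966]]
contact_force: [0.8, -0.3, 0.1]
opening: 0.0854
grip_force: 0.0
[0.337 0.537 1.062 0.022 1.802 0.083]
top 214 [(0.14, array([0.613, 0.283, 0.138])), (0.18, array([0.636, 0.249, 0.178])), (0.22, array([0.647, 0.251, 0.219])), (0.24, array([0.651, 0.252, 0.239]))]
side 205 [(0.14, array([0.607, 0.288, 0.137])), (0.18, array([0.622, 0.292, 0.181])), (0.22, array([0.63 , 0.295, 0.222])), (0.24, array([0.636, 0.302, 0.238]))]
```

```bash
python3 -m creep '[{"x":0,"y":0,"z":-0.5,"ax":-0.083,"ay":0,"az":0,"grip":0},{"x":0,"y":-0.4,"z":0,"ax":-0.083,"ay":0,"az":0,"grip":0},{"x":0,"y":-0.9,"z":0,"ax":0,"ay":0,"az":0,"grip":0},{"x":0,"y":-0.9,"z":0,"ax":0,"ay":0,"az":0,"grip":0},{"x":0,"y":-0.9,"z":0,"ax":0,"ay":0,"az":0,"grip":0}]'
python3 -m creep '[{"x":0,"y":-0.9,"z":0,"ax":0,"ay":0,"az":0,"grip":0},{"x":0,"y":-0.9,"z":0,"ax":0,"ay":0,"az":0,"grip":0},{"x":0,"y":-0.9,"z":0,"ax":0,"ay":0,"az":0,"grip":0},{"x":0,"y":0,"z":0,"ax":0,"ay":0,"az":-0.09,"grip":0},{"x":0,"y":0,"z":0,"ax":0,"ay":0,"az":-0.09,"grip":0}]'
for i in 1 2; do python3 -m creep '[{"x":0,"y":0,"z":0.2,"ax":0,"ay":0,"az":-0.09,"grip":0},{"x":0,"y":0,"z":0.4,"ax":0,"ay":0,"az":-0.09,"grip":0},{"x":0,"y":0,"z":0.5,"ax":0,"ay":0,"az":-0.09,"grip":0},{"x":0,"y":0,"z":0.5,"ax":0,"ay":0,"az":-0.09,"grip":0},{"x":0,"y":0,"z":0.2,"ax":0,"ay":0,"az":-0.05,"grip":0}]'; done
python3 - <<'E'
from h import *
np.set_printoptions(precision=3,suppress=True)
s=env.read_state();print(s["qpos"])
im,d=env.read_camera("wrist");save("w5",im);np.save("w5.npy",d);np.savez("w5s",R=s["ee_rot"],p=s["ee_pos"])
P,u,v=pts("wrist",d)
for r in env.regions_of("wrist","paddle"):
    Q,uu,vv=pts("wrist",d,r["pixels"]);print(r["score"],r["rect"],np.median(Q,0))
b=P[(P[:,2]>.024)&(P[:,2]<.036)&(abs(P[:,0]-.53)<.06)&(abs(P[:,1]-.277)<.045)]
print(len(b),cv2.minAreaRect(b[:,:2].astype(np.float32)*1000))
yaw=np.radians(14.5);X=np.array([np.cos(yaw),np.sin(yaw)]);Y=np.array([-X[1],X[0]]);q=b[:,:2]-[.5295,.277]
print(np.percentile(q@X,[1,99]),np.percentile(q@Y,[1,99]))
E
```

```text
time_s: 11.5
ee_pos: [0.5853, 0.2912, 0.3205]
ee_rot: [[-0.254, 0.967, -0.004], [0.967, 0.254, -0.001], [-0.0, -0.004, -1.0]]
contact_force: [-0.5, 0.4, 0.5]
opening: 0.0854
grip_force: 0.0
time_s: 12.0
ee_pos: [0.5334, 0.2777, 0.3208]
ee_rot: [[-0.519, 0.855, -0.004], [0.855, 0.519, -0.001], [0.001, -0.004, -1.0]]
contact_force: [0.3, -0.1, 0.2]
opening: 0.0855
grip_force: 0.0
time_s: 12.5
ee_pos: [0.5332, 0.2774, 0.2831]
ee_rot: [[-0.927, 0.374, -0.006], [0.374, 0.927, -0.002], [0.005, -0.004, -1.0]]
contact_force: [-0.3, 0.2, 0.3]
opening: 0.085
grip_force: 0.0
time_s: 13.0
ee_pos: [0.5331, 0.2774, 0.2472]
ee_rot: [[-0.966, -0.258, -0.006], [-0.258, 0.966, -0.002], [0.006, -0.0, -1.0]]
contact_force: [0.4, 0.3, -0.4]
opening: 0.0855
grip_force: 0.0
[ 0.363  0.158  1.652  0.     1.338 -1.469]
0.95 [402.3, 259.1, 457.2, 335.8] [0.628 0.426 0.027]
0.93 [283.2, 110.4, 337.4, 203.3] [0.527 0.27  0.033]
2145 ((521.3245849609375, 269.1477355957031), (96.05342102050781, 53.377906799316406), 13.506356239318848)
[-0.038  0.037] [-0.032  0.021]
```

View pics/w5.png

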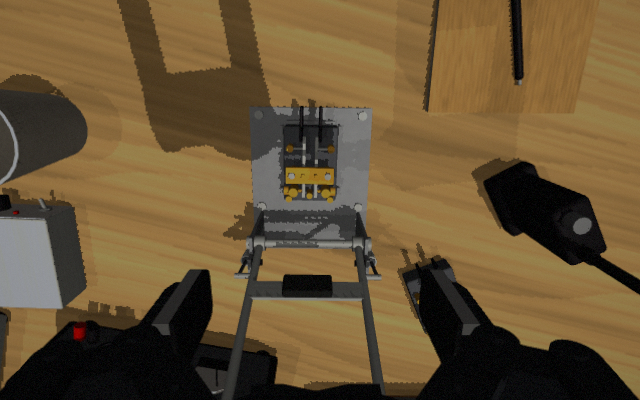

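```bash
python3 -m creep '[{"x":0.1,"y":-0.18,"z":0.6,"ax":0,"ay":0,"az":0,"grip":0},{"x":0,"y":0,"z":0.95,"ax":0,"ay":0,"az":0,"grip":0},{"x":0,"y":0,"z":0.95,"ax":0,"ay":0,"az":0,"grip":0},{"x":0,"y":0,"z":0.95,"ax":0,"ay":0,"az":0,"grip":0},{"x":0,"y":0,"z":0.95,"ax":0,"ay":0,"az":0,"grip":0}]'
python3 -m creep '[{"x":0,"y":0,"z":0.95,"ax":0,"ay":0,"az":0,"grip":0},{"x":0,"y":0,"z":0.95,"ax":0,"ay":0,"az":0,"grip":0},{"x":0,"y":0,"z":0.95,"ax":0,"ay":0,"az":0,"grip":0},{"x":0,"y":0,"z":0.95,"ax":0,"ay":0,"az":0,"grip":0},{"x":0,"y":0,"z":0,"ax":0,"ay":0,"az":0,"grip":0}]'
python3 - <<'E'
from h import *
np.set_printoptions(precision=3,suppress=True)
s=env.read_state()
im,d=env.read_camera("wrist");save("w6",im)
P,u,v=pts("wrist",d)
b=P[(P[:,2]>.024)&(P[:,2]<.036)&(abs(P[:,0]-.53)<.06)&(abs(P[:,1]-.272)<.04)]
q=(b-s["ee_pos"])@s["ee_rot"];print(len(b),np.percentile(q,[1,50,99],axis=0))
E
```

```text
time_s: 13.6
ee_pos: [0.5333, 0.2734, 0.1607]
ee_rot: [[-0.968, -0.252, -0.002], [-0.252, 0.968, -0.001], [0.002, -0.0, -1.0]]
contact_force: [-0.0, -0.3, 1.1]
opening: 0.0856
grip_force: 0.0
time_s: 14.1
ee_pos: [0.5304, 0.2724, 0.0821]
ee_rot: [[-0.968, -0.252, -0.009], [-0.252, 0.968, -0.003], [0.009, -0.001, -1.0]]
contact_force: [-0.6, 0.3, -0.3]
opening: 0.0852
grip_force: 0.0
5732 [[-0.038 -0.027  0.047]
 [ 0.016 -0.001  0.049]
 [ 0.036  0.025  0.056]]
```

View pics/w6.png

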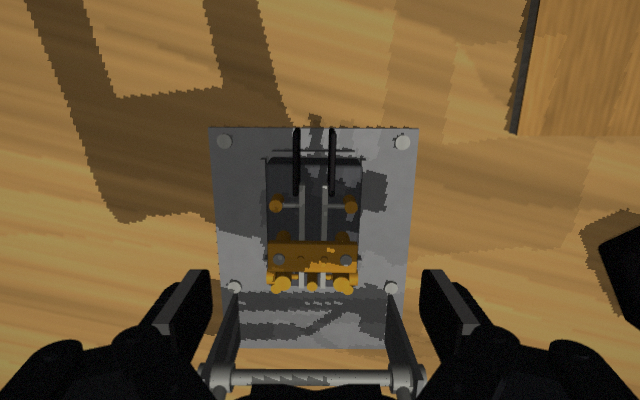

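```bash
python3 -m creep '[{"x":0,"y":0,"z":0.95,"ax":0,"ay":0,"az":0,"grip":0},{"x":0,"y":0,"z":0.95,"ax":0,"ay":0,"az":0,"grip":0},{"x":0,"y":0,"z":0.95,"ax":0,"ay":0,"az":0,"grip":0},{"x":0,"y":0,"z":0.85,"ax":0,"ay":0,"az":0,"grip":0},{"x":0,"y":0,"z":0.15,"ax":0,"ay":0,"az":0,"grip":0}]'
python3 -m creep '[{"x":0,"y":0,"z":0,"ax":0,"ay":0,"az":0,"grip":0},{"x":0,"y":0,"z":0,"ax":0,"ay":0,"az":0,"grip":0.2}]'
```

```text
time_s: 14.65
ee_pos: [0.5322, 0.2732, 0.0074]
ee_rot: [[-0.967, -0.253, -0.004], [-0.253, 0.967, -0.002], [0.005, -0.0, -1.0]]
contact_force: [-0.8, 0.4, -0.5]
opening: 0.0857
grip_force: 0.0
time_s: 14.85
ee_pos: [0.5345, 0.2742, 0.0101]
ee_rot: [[-0.967, -0.253, 0.0], [-0.253, 0.967, 0.0], [-0.0, 0.0, -1.0]]
contact_force: [0.4, -0.3, -0.4]
opening: 0.0732
grip_force: 0.0
```

```bash
python3 -m creep '[{"x":0.15,"y":0,"z":0.33,"ax":0,"ay":0,"az":0,"grip":0.2},{"x":0,"y":0,"z":0,"ax":0,"ay":0,"az":0,"grip":0.2},{"x":0,"y":0,"z":0,"ax":0,"ay":0,"az":0,"grip":1},{"x":0,"y":0,"z":0,"ax":0,"ay":0,"az":0,"grip":1},{"x":0,"y":0,"z":0,"ax":0,"ay":0,"az":0,"grip":1}]'
python3 -m creep '[{"x":0,"y":0,"z":0,"ax":0,"ay":0,"az":0,"grip":1},{"x":0,"y":0,"z":0,"ax":0,"ay":0,"az":0,"grip":1},{"x":0,"y":0,"z":0,"ax":0,"ay":0,"az":0,"grip":1},{"x":0,"y":0,"z":0,"ax":0,"ay":0,"az":0,"grip":1}]'
```

```text
time_s: 15.35
ee_pos: [0.5311, 0.2728, 0.0031]
ee_rot: [[-0.967, -0.253, -0.001], [-0.253, 0.967, -0.001], [0.001, -0.001, -1.0]]
contact_force: [-0.1, -2.1, 2.8]
opening: 0.0532
grip_force: 65.6
time_s: 15.75
ee_pos: [0.5311, 0.2728, 0.003]
ee_rot: [[-0.967, -0.254, -0.001], [-0.254, 0.967, -0.001], [0.001, -0.001, -1.0]]
contact_force: [-0.5, -3.3, 5.7]
opening: 0.0529
grip_force: 65.7
```

```bash
python3 -m creep '[{"x":0,"y":0,"z":-0.3,"ax":0,"ay":0,"az":0,"grip":1},{"x":0,"y":0,"z":-0.5,"ax":0,"ay":0,"az":0,"grip":1},{"x":0,"y":0,"z":-0.6,"ax":0,"ay":0,"az":0,"grip":1},{"x":0,"y":0,"z":-0.7,"ax":0,"ay":0,"az":0,"grip":1},{"x":0,"y":0,"z":-0.8,"ax":0,"ay":0,"az":0,"grip":1}]'
python3 -m creep '[{"x":0,"y":0,"z":-0.9,"ax":0,"ay":0,"az":0,"grip":1},{"x":0,"y":0,"z":-0.9,"ax":0,"ay":0,"az":0,"grip":1},{"x":0,"y":0,"z":-0.9,"ax":0,"ay":0,"az":0,"grip":1},{"x":0,"y":0,"z":-0.9,"ax":0,"ay":0,"az":0,"grip":1},{"x":0,"y":0,"z":-0.9,"ax":0,"ay":0,"az":0,"grip":1}]'
python3 -m creep '[{"x":0,"y":0,"z":-0.9,"ax":0,"ay":0,"az":0,"grip":1},{"x":0,"y":0,"z":-0.9,"ax":0,"ay":0,"az":0,"grip":1},{"x":0,"y":0,"z":-0.5,"ax":0,"ay":0,"az":0,"grip":1},{"x":0,"y":0,"z":0,"ax":0,"ay":0,"az":0,"grip":1}]'
python3 - <<'E'
from h import *
np.set_printoptions(precision=3,suppress=True)
print(env.read_state()["qpos"])
im,d=env.read_camera("top");P,u,v=pts("top",d)
m=(P[:,2]<.008)&(abs(P[:,0]-.556)<.13)&(abs(P[:,1]+.263)<.13)
c=im[v,u].astype(int);g=m&(abs(c[:,0]-c[:,2])<25)
k=np.zeros(im.shape[:2],np.uint8);k[v[g],u[g]]=1;k=cv2.morphologyEx(k,cv2.MORPH_OPEN,np.ones((3,3),np.uint8))
Q,_,_=pts("top",d,k>0);print("mat",len(Q),cv2.minAreaRect(Q[:,:2].astype(np.float32)*1000))
im,d=env.read_camera("side");r=env.regions_of("side","mat")[0];Q,_,_=pts("side",d,r["pixels"]);print(r["score"],cv2.minAreaRect(Q[:,:2].astype(np.float32)*1000))
E
```

```text
time_s: 16.25
ee_pos: [0.53, 0.2732, 0.0613]
ee_rot: [[-0.967, -0.253, -0.003], [-0.253, 0.967, -0.0], [0.003, 0.0, -1.0]]
contact_force: [0.2, 0.6, -5.2]
opening: 0.0529
grip_force: 65.0
time_s: 16.75
ee_pos: [0.5307, 0.2733, 0.1526]
ee_rot: [[-0.967, -0.253, -0.001], [-0.253, 0.967, 0.0], [0.001, 0.0, -1.0]]
contact_force: [-0.5, 0.3, -5.9]
opening: 0.0532
grip_force: 65.0
time_s: 17.15
ee_pos: [0.5322, 0.2738, 0.1996]
ee_rot: [[-0.967, -0.253, 0.003], [-0.253, 0.967, 0.002], [-0.004, 0.001, -1.0]]
contact_force: [1.3, 0.1, -5.3]
opening: 0.0528
grip_force: 65.3
[ 0.358  0.187  1.71   0.     1.241 -1.469]
mat 2037 ((556.5336303710938, -262.65203857421875), (135.55348205566406, 166.1667938232422), 75.81686401367188)
0.8 ((555.88720703125, -265.8852233886719), (139.37759399414062, 179.92124938964844), 74.4780502319336)
```

```bash
python3 -m creep '[{"x":0,"y":0,"z":0,"ax":0,"ay":0,"az":0.08,"grip":1},{"x":0,"y":0,"z":0,"ax":0,"ay":0,"az":0.08,"grip":1},{"x":0,"y":0,"z":0,"ax":0,"ay":0,"az":0.08,"grip":1},{"x":0,"y":0,"z":0,"ax":0,"ay":0,"az":0.08,"grip":1},{"x":-0.15,"y":-0.5,"z":0,"ax":0,"ay":0,"az":0,"grip":1}]'
for i in 1 2 3 4 5; do python3 -m creep '[{"x":-0.29,"y":-0.95,"z":0,"ax":0,"ay":0,"az":0,"grip":1},{"x":-0.29,"y":-0.95,"z":0,"ax":0,"ay":0,"az":0,"grip":1},{"x":-0.29,"y":-0.95,"z":0,"ax":0,"ay":0,"az":0,"grip":1},{"x":-0.29,"y":-0.95,"z":0,"ax":0,"ay":0,"az":0,"grip":1},{"x":-0.29,"y":-0.95,"z":0,"ax":0,"ay":0,"az":0,"grip":1}]' | grep -E "ee_pos|opening"; done
python3 -m creep '[{"x":-0.29,"y":-0.95,"z":0,"ax":0,"ay":0,"az":0,"grip":1},{"x":-0.1,"y":-0.5,"z":0,"ax":0,"ay":0,"az":0,"grip":1},{"x":0,"y":0,"z":0,"ax":0,"ay":0,"az":0,"grip":1}]'
python3 - <<'E'
from h import *
np.set_printoptions(precision=3,suppress=True)
s=env.read_state();print(s["qpos"],s["ee_rot"].T@(np.array([.5565,-.264,.008])-s["ee_pos"])/.02)
im,d=env.read_camera("wrist");save("w7",im)
E
```

```text
time_s: 17.8
ee_pos: [0.5302, 0.263, 0.1947]
ee_rot: [[-0.97, 0.242, -0.004], [0.242, 0.97, -0.001], [0.004, -0.002, -1.0]]
contact_force: [0.5, -0.4, -6.1]
opening: 0.053
grip_force: 65.2
ee_pos: [0.5354, 0.1618, 0.1954]
opening: 0.0532
ee_pos: [0.5402, 0.0627, 0.1955]
opening: 0.053
ee_pos: [0.545, -0.0363, 0.1955]
opening: 0.0531
ee_pos: [0.5499, -0.1354, 0.1955]
opening: 0.053
ee_pos: [0.5553, -0.2346, 0.1958]
opening: 0.0531
time_s: 20.6
ee_pos: [0.5563, -0.2651, 0.1965]
ee_rot: [[-0.969, 0.246, -0.002], [0.246, 0.969, -0.001], [0.001, -0.001, -1.0]]
contact_force: [1.2, -0.3, -5.6]
opening: 0.0534
grip_force: 65.2
[-0.558  0.23   1.665 -0.001  1.248 -1.88 ] [-0.008  0.068  9.427]
```

View pics/w7.png

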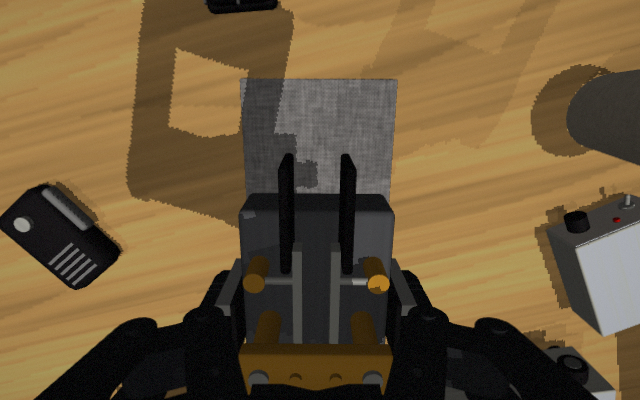

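```bash
python3 -m creep '[{"x":0,"y":0,"z":0.9,"ax":0,"ay":0,"az":0,"grip":1},{"x":0,"y":0,"z":0.95,"ax":0,"ay":0,"az":0,"grip":1},{"x":0,"y":0,"z":0.95,"ax":0,"ay":0,"az":0,"grip":1},{"x":0,"y":0,"z":0.95,"ax":0,"ay":0,"az":0,"grip":1},{"x":0,"y":0,"z":0.95,"ax":0,"ay":0,"az":0,"grip":1}]' |grep ee_pos
python3 -m creep '[{"x":0,"y":0,"z":0.95,"ax":0,"ay":0,"az":0,"grip":1},{"x":0,"y":0,"z":0.9,"ax":0,"ay":0,"az":0,"grip":1},{"x":0,"y":0,"z":0.8,"ax":0,"ay":0,"az":0,"grip":1},{"x":0,"y":0,"z":0.6,"ax":0,"ay":0,"az":0,"grip":1},{"x":0,"y":0,"z":0.4,"ax":0,"ay":0,"az":0,"grip":1}]' 
python3 -m creep '[{"x":0,"y":0,"z":0,"ax":0,"ay":0,"az":0,"grip":1},{"x":0,"y":0,"z":0,"ax":0,"ay":0,"az":0,"grip":1},{"x":0,"y":0,"z":0,"ax":0,"ay":0,"az":0,"grip":1}]'
```

```text
ee_pos: [0.5565, -0.262, 0.102]
time_s: 21.65
ee_pos: [0.5559, -0.2627, 0.0285]
ee_rot: [[-0.97, 0.244, -0.003], [0.244, 0.97, 0.0], [0.003, -0.0, -1.0]]
contact_force: [-0.5, 1.3, -5.9]
opening: 0.0529
grip_force: 65.3
time_s: 21.95
ee_pos: [0.5572, -0.264, 0.0308]
ee_rot: [[-0.97, 0.244, 0.0], [0.244, 0.97, -0.002], [-0.001, -0.001, -1.0]]
contact_force: [-0.2, 0.4, -4.9]
opening: 0.0528
grip_force: 65.1
```

```bash
python3 -m creep '[{"x":0,"y":0,"z":0.5,"ax":0,"ay":0,"az":0,"grip":1},{"x":0,"y":0,"z":0.4,"ax":0,"ay":0,"az":0,"grip":1},{"x":0,"y":0,"z":0.3,"ax":0,"ay":0,"az":0,"grip":1},{"x":0,"y":0,"z":0,"ax":0,"ay":0,"az":0,"grip":1},{"x":0,"y":0,"z":0,"ax":0,"ay":0,"az":0,"grip":1}]' 
python3 -m creep '[{"x":0,"y":0,"z":0.1,"ax":0,"ay":0,"az":0,"grip":1},{"x":0,"y":0,"z":0,"ax":0,"ay":0,"az":0,"grip":1}]'
```

```text
time_s: 22.45
ee_pos: [0.5558, -0.2632, 0.005]
ee_rot: [[-0.97, 0.244, -0.002], [0.244, 0.97, 0.0], [0.002, -0.0, -1.0]]
contact_force: [-0.5, -0.0, -5.5]
opening: 0.0528
grip_force: 65.2
time_s: 22.65
ee_pos: [0.5564, -0.2636, 0.0037]
ee_rot: [[-0.97, 0.244, -0.001], [0.244, 0.97, -0.001], [0.001, -0.001, -1.0]]
contact_force: [-0.5, 0.1, -6.2]
opening: 0.0534
grip_force: 65.2
```

```bash
python3 -m creep '[{"x":0,"y":0,"z":0.06,"ax":0,"ay":0,"az":0,"grip":1},{"x":0,"y":0,"z":0,"ax":0,"ay":0,"az":0,"grip":1}]'
python3 -m creep '[{"x":0,"y":0,"z":0.04,"ax":0,"ay":0,"az":0,"grip":1},{"x":0,"y":0,"z":0,"ax":0,"ay":0,"az":0,"grip":1},{"x":0,"y":0,"z":0,"ax":0,"ay":0,"az":0,"grip":1}]'
```

```text
time_s: 22.85
ee_pos: [0.5562, -0.2635, 0.0024]
ee_rot: [[-0.97, 0.244, -0.001], [0.244, 0.97, -0.0], [0.001, -0.001, -1.0]]
contact_force: [0.1, -0.8, -5.9]
opening: 0.053
grip_force: 65.2
time_s: 23.15
ee_pos: [0.5563, -0.2635, 0.0021]
ee_rot: [[-0.97, 0.244, -0.001], [0.244, 0.97, -0.001], [0.001, -0.001, -1.0]]
contact_force: [-2.3, 0.8, -1.0]
opening: 0.0529
grip_force: 65.4
```

Touching down (weight taken by the mat). Release and rise.

```bash
python3 -m creep '[{"x":0,"y":0,"z":0.03,"ax":0,"ay":0,"az":0,"grip":1},{"x":0,"y":0,"z":0,"ax":0,"ay":0,"az":0,"grip":0.3},{"x":0,"y":0,"z":0,"ax":0,"ay":0,"az":0,"grip":0},{"x":0,"y":0,"z":0,"ax":0,"ay":0,"az":0,"grip":0},{"x":0,"y":0,"z":0,"ax":0,"ay":0,"az":0,"grip":0}]'
python3 -m creep '[{"x":0,"y":0,"z":-0.4,"ax":0,"ay":0,"az":0,"grip":0},{"x":0,"y":0,"z":-0.8,"ax":0,"ay":0,"az":0,"grip":0},{"x":0,"y":0,"z":-0.95,"ax":0,"ay":0,"az":0,"grip":0},{"x":0,"y":0,"z":-0.95,"ax":0,"ay":0,"az":0,"grip":0},{"x":0,"y":0,"z":-0.95,"ax":0,"ay":0,"az":0,"grip":0}]'
python3 -m creep '[{"x":0,"y":0,"z":-0.95,"ax":0,"ay":0,"az":0,"grip":0},{"x":0,"y":0,"z":-0.95,"ax":0,"ay":0,"az":0,"grip":0},{"x":0,"y":0,"z":-0.95,"ax":0,"ay":0,"az":0,"grip":0},{"x":0,"y":0,"z":-0.95,"ax":0,"ay":0,"az":0,"grip":0},{"x":0,"y":0,"z":0,"ax":0,"ay":0,"az":0,"grip":0}]'
python3 - <<'E'
from h import *
im,d=env.read_camera("wrist");im2,_=env.read_camera("side")
save("w8",np.vstack([cv2.resize(im,None,fx=.75,fy=.75),cv2.resize(im2[80:300,200:520],(480,330))]))
E
```

```text
time_s: 23.65
ee_pos: [0.5567, -0.2638, 0.0014]
ee_rot: [[-0.97, 0.244, -0.0], [0.244, 0.97, -0.001], [0.0, -0.001, -1.0]]
contact_force: [-0.3, 0.9, -0.0]
opening: 0.0854
grip_force: 0.0
time_s: 24.15
ee_pos: [0.5569, -0.2638, 0.0845]
ee_rot: [[-0.97, 0.244, 0.0], [0.244, 0.97, -0.001], [-0.001, -0.001, -1.0]]
contact_force: [0.3, -0.1, -0.7]
opening: 0.0859
grip_force: 0.0
time_s: 24.65
ee_pos: [0.5591, -0.265, 0.1634]
ee_rot: [[-0.97, 0.244, 0.006], [0.244, 0.97, -0.005], [-0.007, -0.004, -1.0]]
contact_force: [0.7, 0.2, -0.2]
opening: 0.0853
grip_force: 0.0
```

```bash
python3 -c "
import cv2;i=cv2.imread('pics/w8.png');print(i.shape);cv2.imwrite('pics/w9.png',i[:600])"
```

```text
(630, 480, 3)
```

View pics/w9.png

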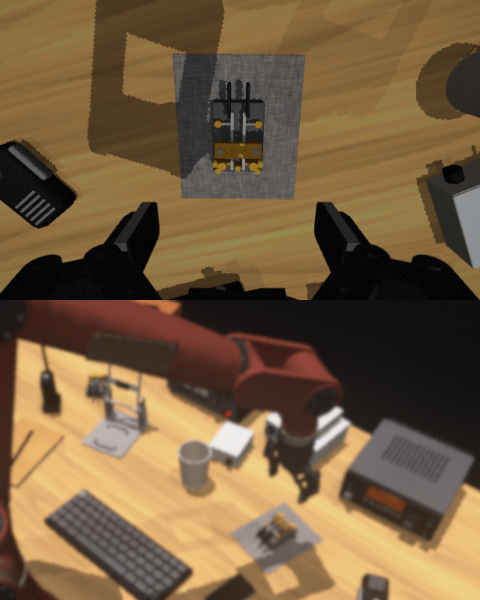

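The picture shows the paddle at (238,135), centred and square on the mat with its fingers towards the operator. The bar stands open at (125,390) and the cup and keyer are in place.

```bash
python3 -c "
from rig import env
print(env.finish_job())"
```

```text
the job is handed in; nothing more can be done
None
```

The job is handed in (no verdict came back): the last pictures show the hold-down bar standing open, the paddle centred and square on the mat with its finger pieces towards the operator, and nothing else visibly moved.

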